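# Find the blind bore and present it for greasing

### The job

Get the bearing spacer ready for greasing: first stand the small blue-capped jar from the front of the table upright on the round rubber pad of the greasing plate and let go of it. Then pick the metal spacer out of its V-rest, feel for its deep blind bore by sliding it fully onto the horizontal gauge pin (the other end has only a shallow dimple), draw it off, turn it bore-up and finish still holding it there in the gripper, still, at least 15 cm above the table and touching nothing else. Leave the jar standing, do not knock the other things about.

Things in the scene. Friction and masses are not known exactly. Their poses are not given: they have to be found in the camera images.
- jar: White screw-cap jar with a blue cap, 50 mm in diameter, 76 mm tall, about 0.1 kg, standing free and alone on the table at the front right, before the turntable ring (a like jar at the far back of the table stays there). Origin: centre of its underside, z up.
- grease_plate: Greasing plate fixed to the table, 130 (x) x 200 (y) x 10 mm dark steel. Origin: centre of its underside. Its x axis points away from the robot (turned by up to 0.3 rad). It carries the rubber pad at its right (-y) and the gauge pin left of it.
- pad (a point): Centre of the top face of the round black rubber pad on the plate, 80 mm in diameter; its top is 15 mm above the table. Axes as the plate's.
- pin_tip (a point): Rounded tip of the gauge pin, 10 mm in diameter. The pin is level, its axis 90 mm above the table, and points along the plate's +y (to the left). It is the cranked end of a 10 mm bar that rises from the plate 50 mm behind the tip (to its right); its level part is 44 mm long. Axes as the plate's.
- v_rest: Grey plastic V-rest fixed to the table, in which the spacer lies: foot 60 x 60 x 6 mm, V 20 mm long (x) and about 30 mm wide over all, narrower than the spacer, its edges reaching about 40 mm above the table. Origin: centre of its underside; x along the V.
- spacer: Aluminium cylinder, 32 mm in diameter, 80 mm long, 0.08 to 0.17 kg, lying level in the V-rest, axis 50 mm above the table. Origin: its centre; x along its length. The +x end has the blind bore, 16 mm wide, 30 mm deep; the -x end a dimple as wide but 5 mm deep: the ends look alike. At the start the bore points left, right or toward the robot.
- bore_mouth (a point): Centre of the mouth of the bore, at the +x end of the spacer, 40 mm from its centre. Axes as the spacer's.
- bore_bottom (a point): Centre of the flat bottom of the bore, 30 mm inside the mouth, 10 mm from the spacer's centre toward +x. Axes as the spacer's. With the pin fully in, the pin tip touches it.
- counter: Round tally counter, 52 x 45 x 25 mm, loose on the table; leave alone. Origin: centre of its underside.
- nut: Acorn nut, 24 x 27 x 30 mm, loose on the table; leave alone. Origin: centre of its underside.
- dog: Small clamp dog, 31 x 39 x 12 mm, loose on the table; leave alone. Origin: centre of its underside.

How it is judged:
On the way, in this order (a step that is already met when the one before it is completed fails the run):
1. the jar stands upright on the rubber pad, let go (horizontal distance between jar and pad below 0.02 m and z of jar in the frame of pad between -0.004 and 0.006 m and angle between jar's own z axis and vertical below 0.1 rad and linear speed of jar below 0.03 m/s and contact force between the fingers and jar below 0.1 N), for 0.2 s.
2. the spacer's bore is slid fully over the gauge pin, held by the gripper (distance between pin_tip and bore_bottom below 0.009 m and contact force between the fingers and spacer above 1 N), for 0.1 s.
At the end, for the whole second after the job is handed in: The jar stands released and upright on the pad, its centre within 20 mm of the pad's centre and tilted less than 0.1 rad; the spacer is gripped and still, its centre more than 0.14 m above the table, its bore pointing up within 0.3 rad, touching neither plate, jar nor V-rest (all of step 1 and angle between spacer's own x axis and vertical below 0.3 rad and height (world z) of spacer above 0.14 m and linear speed of spacer below 0.03 m/s and angular speed of spacer below 0.2 rad/s and contact force between the fingers and spacer above 2 N and contact force between spacer and grease_plate below 0.1 N and contact force between spacer and jar below 0.1 N and contact force between spacer and v_rest below 0.1 N); the arm keeps its last pose, push and grip.
It fails at once if the jar is tipped over (angle between jar's own z axis and vertical above 0.6 rad).
It fails at once if a bystander (counter) is pushed more than 30 mm (distance of counter from where it was at the start of the episode above 0.03 m).
It fails at once if a bystander (nut) is pushed more than 30 mm (distance of nut from where it was at the start of the episode above 0.03 m).
It fails at once if a bystander (dog) is pushed more than 30 mm (distance of dog from where it was at the start of the episode above 0.03 m).
It also fails if it takes over 64 s, if anything falls off the work surface, if the arm or the gripper's body presses on something with over 40 N, if the wrist force passes 120 N, or if a joint passes its speed limit or range.

### The arm

A 6-joint arm with a two-finger parallel gripper is mounted at the origin on a cart in front of the work surface, level with it; the furniture and walls round the work are solid. World frame = base frame: x ahead of the robot, y to its left, z up, the work surface at z = 0. Lengths are in m, angles in rad, forces in N, time in s.
With the tool pointing down it reaches from about 0.425 to 0.95 m from the base axis. Payload 3.5 kg.
Tool frame: the origin (TCP) lies at the very end of the fingers, on their centre line; the grasp point (between the pads) lies 19 mm behind it; z points along the fingers, y is the line along which they close (so a half turn about z gives the same grasp; the last joint's range is limited). The gripper opens to 85 mm and grips with 20 to 120 N. Pads are 22 mm wide; open, the fingers measure 114 mm over their backs; the gripper's body (76 mm by 85 mm) begins 54 mm behind the grasp point. The pads swing forward as they close: fully open they stand 13 mm farther back than shut.
Start: joints at [1.198, 0.286, 1.577, -0, 1.279, -0.15], TCP at [0.149, 0.658, 0.209] pointing down, gripper open.
Joint ranges: [-2.77, 2.77], [-0.9, 2.22], [0.21, 2.48], [-1.53, 4.67], [0.24, 2.81], [-2.84, 2.84]. Speed limits (rad/s): [2.79, 2.79, 3.14, 3.14, 3.14, 3.14].

### API

Orientations are given as a unit quaternion [x, y, z, w].
In Python, from plant import get_state, read_camera, sign_off, recognise gives the robot as it stands.
- The arm moves only by the tool arm_command, never from a script. Its argument "steps" is a list of rows, each an object with "translation": the shift along the tool's x, y, z scaled (see below), a list of three; "twist": the turn, a rotation vector about the tool's x, y, z scaled (see below), a list of three; "fingers": the opening, from -1 (shut) to 1 (fully open). In form: [{"translation": [x, y, z], "twist": [rx, ry, rz], "fingers": fingers}, ...]. A call has 1 to 5 rows; each row is the pose to reach, as a shift and turn from the pose commanded when the call began, along the tool's axes at that moment; what a row does not reach only later rows make up. The controller multiplies each number of a shift by 75 cm and each number of a turn by 60 degrees. A row lasts 1/8 s, in which the tool goes at most 62.5 mm and 10.7 degrees, less where a joint would pass 70% of its speed; a pose out of reach is approached as far as the arm can. A call with a number of a shift or a turn outside -1 to 1 is refused whole. A call with a gripper value outside its range is refused whole. The fingers move at their own pace and stop on an object; "grip_force" is the grip in N (left out, the last holds). Time passes only in rows, so rows that repeat a pose let the fingers close. It gives the time, the measured TCP pose, the force, the opening and the grip force at its end, in the units of the state.
- get_state(): the state, without advancing time (a new reading comes with each control period).
- read_camera(name): name is "scene" or "top"; returns a dict with "pixels" (384x512x3 uint8, red, green, blue), "K" (3x3 intrinsics, pixels), "k1" (the pictures are not rectified: a ray, as slopes to the right and down, at radius r is drawn at 1 + k1 r^2 times it, then the intrinsics apply), "R" (3x3) and "t" (3): a world point X has camera coordinates R X + t. Camera axes: x right, y down, z forward; pixel columns grow to the right and rows downward; lengths in m; the calibration is good to about 2 mm. A picture is of the moment at which its call begins. There is no depth.
- sign_off(): hands the job in; it is judged then, once.
Trained networks look in a picture, given as the dict that the camera call returned (one of the last four; its "shot" number tells which), for a name from the list of things; names that differ only in an ending like _2 or _b are one class to them, and where a whole thing is asked for, a point or a joint stands for the part that bears it (a point fixed in the world has none). Each returns a list of dicts, best first, with "conf" (0 to 1); they miss things now and then, are a little off and sometimes report something else, mostly with a low value. They report only what shows in the picture. A call takes as long as a camera call.
- recognise(picture, query): "point" ([row, column] in pixels, amid what is visible of it).
The state is a dict: "time": time; "qpos": joint angles; "dq": joint speeds; "joint_efforts": joint torques, N m; "eef_pos": TCP position; "tcp_rot": TCP orientation; "contact_force": force on the tool from outside, world axes, zero at the start; "wrist_torque": the same for the moment, N m; "opening": opening from 0.0 (shut) to 1.0 (fully open); "finger_force": force on a finger pad.
Only numpy, scipy, OpenCV 4.12 (cv2) and the standard library are available. Lean on these libraries where they do the work, as an engineer would, in place of code of your own. Each camera call takes 0.05 s, during which the arm holds its last target. There are 200 camera calls.

## Working session

There is one attempt and no reset: what is moved stays moved. The work goes in short steps, Python scripts to look and compute and a tool call to move; the robot and the scene stay as the last step left them, time stands still between calls to the robot, and variables do not carry over. Pictures are saved under pics/ and viewed, at most 10 in all, crops included, and the job is handed in when it is done.

Besides the shell and the picture viewer there is one more tool, called after "Call:" by a JSON object that holds its "method" and its "body". arm_command: Moves the arm, as the interface text tells. Shifts and turns lie within -1 to 1; 1 stands for 75 cm of shift or 60 degrees of turn. Its arguments: {"type":"object","properties":{"steps":{"type":"array"},"grip_force":{"type":"number"}},"required":["steps"]}

```bash
ls; mkdir -p pics; cat > h.py <<'E'
import numpy as np, cv2
from plant import *
from scipy.spatial.transform import Rotation as Ro
def ray(c,rc):
    K,k1=c["K"],c["k1"]
    d=np.array([(rc[1]-K[0][2])/K[0][0],(rc[0]-K[1][2])/K[1][1]])
    u=d.copy()
    for _ in range(20): u=d/(1+k1*(u@u))
    R=np.array(c["R"]);t=np.array(c["t"])
    return -R.T@t, R.T@np.array([u[0],u[1],1])
def atz(c,rc,z):
    o,d=ray(c,rc); return o+d*(z-o[2])/d[2]
def proj(c,X):
    p=np.array(c["R"])@np.array(X)+np.array(c["t"]);u=p[:2]/p[2];u=u*(1+c["k1"]*(u@u))
    K=np.array(c["K"]);return np.array([K[1][1]*u[1]+K[1][2],K[0][0]*u[0]+K[0][2]])
def tri(a,ra,b,rb):
    o1,d1=ray(a,ra);o2,d2=ray(b,rb);d1/=np.linalg.norm(d1);d2/=np.linalg.norm(d2)
    s=np.linalg.lstsq(np.c_[d1,-d2],o2-o1,rcond=None)[0]
    p,q=o1+d1*s[0],o2+d2*s[1];return (p+q)/2,np.linalg.norm(p-q)
def save(c,n,crop=None,s=1):
    im=c["pixels"][:,:,::-1]
    if crop: im=im[crop[0]:crop[1],crop[2]:crop[3]]
    cv2.imwrite("pics/"+n,cv2.resize(im,None,fx=s,fy=s,interpolation=cv2.INTER_CUBIC))
def rel(P,Rm=None,s=None):
    "numbers for the move from present pose to TCP position P, rotation Rm"
    s=s or get_state();R0=Ro.from_quat(s["tcp_rot"])
    t=R0.inv().apply(np.array(P)-s["eef_pos"])/.75
    w=(R0.inv()*Rm).as_rotvec()/np.radians(60) if Rm is not None else np.zeros(3)
    return t.round(4),w.round(4)
E
cat > a.py <<'E'
from h import *
a=read_camera("scene");b=read_camera("top")
save(a,"s0.png",s=1.5);save(b,"t0.png",s=1.5)
for c in (a,b):
    o,d=ray(c,(192,256));print(o.round(3),d.round(2),c["K"][0][0],c["k1"])
for n in ["jar","grease_plate","pad","pin_tip","v_rest","spacer","bore_mouth","counter","nut","dog"]:
    for k,c in (("s",a),("t",b)):
        print(n,k,[(np.round(x["point"]).tolist(),round(x["conf"],2),atz(c,x["point"],{"pin_tip":.09,"spacer":.05,"bore_mouth":.05,"pad":.015,"jar":.04}.get(n,0.01))[:2].round(3).tolist()) for x in recognise(c,n)[:3]])
s=get_state();print(s["eef_pos"],s["tcp_rot"],s["opening"])
E
python3 a.py
```

```text
pics
[-0.257  0.563  0.504] [ 0.78 -0.46 -0.43] 419.3606326486229 -0.02562903617385265
[0.329 0.089 1.113] [ 0.22  0.02 -0.98] 471.4960752743925 0.03177282519702638
jar s [([196.0, 350.0], 0.88, [0.433, -0.119])]
jar t []
grease_plate s [([218.0, 257.0], 0.79, [0.517, 0.105])]
grease_plate t [([210.0, 259.0], 0.81, [0.53, 0.099])]
pad s [([216.0, 252.0], 0.88, [0.522, 0.117])]
pad t [([208.0, 260.0], 0.8, [0.534, 0.098])]
pin_tip s [([216.0, 257.0], 0.65, [0.398, 0.177])]
pin_tip t [([146.0, 212.0], 0.7, [0.657, 0.211]), ([211.0, 260.0], 0.58, [0.514, 0.097])]
v_rest s [([252.0, 182.0], 0.75, [0.476, 0.318])]
v_rest t [([222.0, 177.0], 0.49, [0.494, 0.293])]
spacer s [([233.0, 179.0], 0.73, [0.491, 0.314]), ([195.0, 356.0], 0.55, [0.416, -0.119])]
spacer t [([216.0, 167.0], 0.67, [0.501, 0.309]), ([268.0, 199.0], 0.55, [0.385, 0.227]), ([276.0, 280.0], 0.15, [0.375, 0.047])]
bore_mouth s [([231.0, 181.0], 0.74, [0.496, 0.308])]
bore_mouth t [([213.0, 167.0], 0.76, [0.507, 0.31])]
counter s [([263.0, 237.0], 0.83, [0.378, 0.238])]
counter t [([270.0, 197.0], 0.83, [0.384, 0.237])]
nut s [([199.0, 357.0], 0.66, [0.458, -0.168])]
nut t [([146.0, 208.0], 0.38, [0.683, 0.23])]
dog s [([237.0, 315.0], 0.76, [0.367, 0.044])]
dog t [([277.0, 282.0], 0.75, [0.377, 0.04])]
[0.14911531 0.65830975 0.20865695] [ 1.11171996e-01  9.93801181e-01  1.53391770e-05 -5.05891181e-06] 0.997671811920525
```

View pics/s0.png

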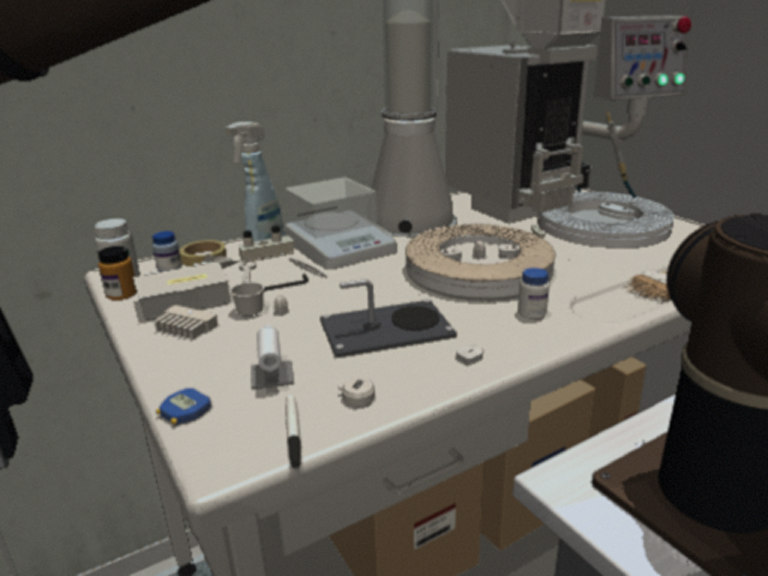

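View pics/t0.png

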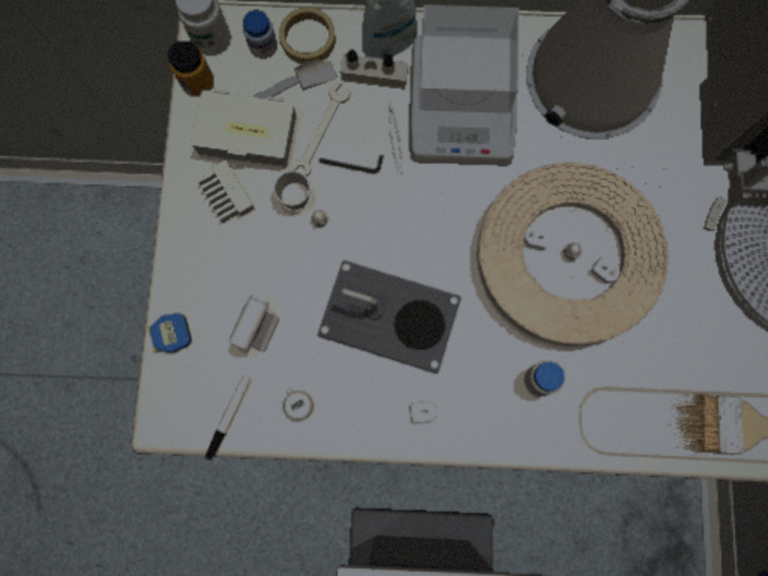

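The overview shows the jar at about (545,378) in the 1.5x top view. The plate is centred at (390,315), with the pad at (420,324) and the pin at about (345,292). The spacer lies at (249,323), axis roughly along world x. Next I'll enlarge both views for precise pixels.

```bash
cat > b.py <<'E'
from h import *
import pickle
a=read_camera("scene");b=read_camera("top");pickle.dump((a,b),open("im.pkl","wb"))
f=lambda c,r0,c0:cv2.resize(c["pixels"][r0:r0+100,c0:c0+250,::-1],None,fx=3,fy=3,interpolation=cv2.INTER_CUBIC)
cv2.imwrite("pics/z.png",np.vstack([f(b,165,140),f(a,172,150)]))
for n,c,box in (("t",b,(230,275,340,390)),("s",a,(170,215,335,375))):
    r0,r1,c0,c1=box;p=c["pixels"][r0:r1,c0:c1].astype(int)
    m=(p[...,2]>p[...,0]+35);y,x=np.nonzero(m);print(n,"cap px",y.mean()+r0,x.mean()+c0,m.sum(),atz(c,(y.mean()+r0,x.mean()+c0),.074 if n=="t" else .07))
E
python3 b.py
```

```text
t cap px 250.43298969072166 366.02405498281786 291 [ 0.43832766 -0.13910768  0.074     ]
s cap px 181.96907216494844 356.69072164948454 97 [ 0.44200039 -0.14556257  0.07      ]
```

View pics/z.png

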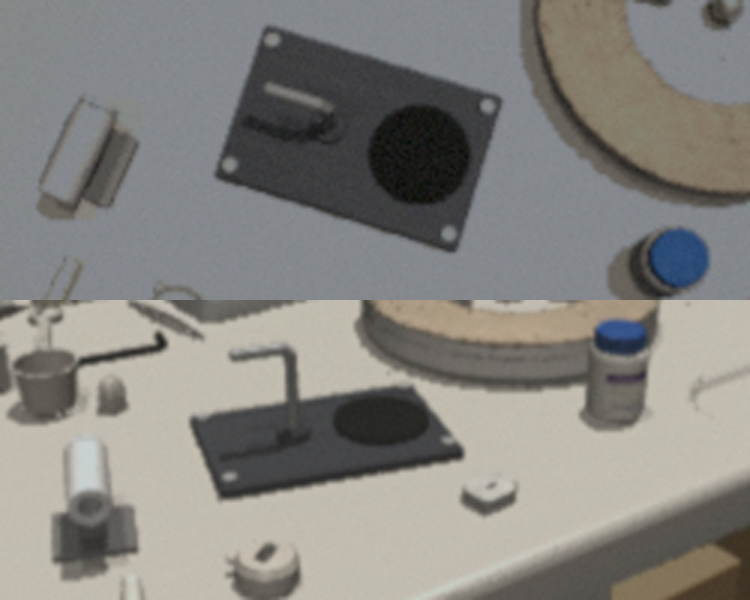

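The zoomed crop shows (crop pixels) in the top view:
- pad centre (419,154)
- plate corners (265,28), (500,97), (456,250), (218,178)
- pin tip (266,88)
- spacer outline (85,95)–(75,207)
- cap centre (679,257)

In the scene view the pin tip is at (231,354) and the spacer's near end face at (89,505), with a dark hole. Next I'll fit the models to these points.

```bash
cat > c.py <<'E'
from h import *
import pickle
from scipy.optimize import least_squares
a,b=pickle.load(open("im.pkl","rb"))
T=lambda x,y:((y+.5)/3-.5+165,(x+.5)/3-.5+140)
S=lambda x,y:((y-300+.5)/3-.5+172,(x+.5)/3-.5+150)
# plate
loc=np.array([[.065,.1],[.065,-.1],[-.065,-.1],[-.065,.1]])
ct=[T(265,28),T(500,97),T(456,250),T(218,178)];cs=[S(193,414),S(408,386),S(462,452),S(221,487)]
rz=lambda q:np.array([[np.cos(q),-np.sin(q)],[np.sin(q),np.cos(q)]])
def f(p,parts="ts"):
    P=loc@rz(p[2]).T+p[:2];r=[]
    for c,px,k in ((b,ct,"t"),(a,cs,"s")):
        if k in parts: r+=[proj(c,[*q,.01])-u for q,u in zip(P,px)]
    return np.ravel(r)
for k in ("t","s","ts"):
    s=least_squares(f,[.53,.1,-.28],args=(k,));print("plate",k,s.x.round(4),np.abs(s.fun).max().round(2))
pl=s.x
pad=atz(b,T(419,154),.015);print("pad top",pad,"scene",atz(a,S(380,420),.015))
tip,e=tri(b,T(266,88),a,S(231,354));print("tip",tip,e,atz(b,T(266,88),.092),"scene",atz(a,S(231,355),.09))
L=lambda P:rz(pl[2]).T@(P[:2]-pl[:2])
print("plate frame: pad",L(pad),"tip",L(tip))
print("cap",atz(b,T(679,257),.076), "scene", atz(a,S(623,328),.076),"jar base scene",atz(a,S(615,424),0))
# spacer
th=np.linspace(0,2*np.pi,40)
def hull(c,p):
    d=np.array([np.cos(p[2]),np.sin(p[2]),0]);n=np.array([-d[1],d[0],0]);o=np.array([p[0],p[1],.05])
    X=[o+s*.04*d+.016*(np.cos(t)*n+np.sin(t)*np.array([0,0,1])) for s in(-1,1) for t in th]
    return cv2.convexHull(np.array([proj(c,x)[::-1] for x in X],np.float32))
et=[T(62,143),T(97,155),T(101,100),T(57,203),T(52,165),T(73,120),T(110,125),T(85,185)]
es=[S(66,450),S(70,500),S(107,445),S(109,500),S(89,525),S(85,438)]
def g(p,k="ts"):
    r=[]
    if "t" in k: h=hull(b,p);r+=[cv2.pointPolygonTest(h,(float(u[1]),float(u[0])),True) for u in et]
    if "s" in k: h=hull(a,p);r+=[cv2.pointPolygonTest(h,(float(u[1]),float(u[0])),True) for u in es]
    return np.array(r)
for k in ("t","s","ts"):
    s=least_squares(g,[.5,.305,-.4],args=(k,),diff_step=1e-3);print("spacer",k,s.x.round(4),s.fun.round(1))
E
python3 c.py
```

```text
plate t [ 0.5294  0.0985 -0.2507] 1.37
plate s [ 0.5271  0.0992 -0.2825] 1.47
plate ts [ 0.5289  0.0985 -0.2604] 2.05
pad top [0.51685794 0.05098987 0.015     ] scene [0.50949734 0.05426262 0.015     ]
tip [0.54863619 0.16809666 0.09020811] 0.0005731768472570253 [0.54840715 0.16820467 0.092     ] scene [0.54714898 0.16856752 0.09      ]
plate frame: pad [ 0.00064283 -0.04898231] tip [0.00119312 0.07235834]
cap [ 0.43833348 -0.13861679  0.076     ] scene [ 0.43582033 -0.14125033  0.076     ] jar base scene [ 0.41574975 -0.12105198  0.        ]
spacer t [ 0.5019  0.3113 -0.3206] [ 0.9  1.  -0.5 -0.5  0.7  1.2  0.9  0.8]
spacer s [ 0.4957  0.3119 -0.3562] [0.2 1.3 0.2 1.5 1.3 1.4]
spacer ts [ 0.5005  0.3112 -0.3462] [ 0.6  1.3 -1.1  0.   0.7  0.8  1.5  0.8  0.9  1.6 -0.2  1.1  0.1  2.4]
```

```bash
cat > r.py <<'E'
from h import *
import sys
# args: x y z [x y z ...]: rel numbers for each, orientation kept
v=np.array(sys.argv[1:],float).reshape(-1,3)
for p in v: print(rel(p)[0].tolist())
E
python3 r.py .45 .3 .23 .4375 -.139 .2
```

```text
[-0.4968, -0.3773, -0.0285]
[-0.6099, -0.9518, 0.0115]
```

Call:
{"method": "arm_command", "body": {"steps": [{"translation":[-0.497,-0.377,-0.028],"twist":[0,0,0],"fingers":1},{"translation":[-0.497,-0.377,-0.028],"twist":[0,0,0],"fingers":1},{"translation":[-0.497,-0.377,-0.028],"twist":[0,0,0],"fingers":1},{"translation":[-0.497,-0.377,-0.028],"twist":[0,0,0],"fingers":1},{"translation":[-0.497,-0.377,-0.028],"twist":[0,0,0],"fingers":1}]}}

```text
time: 1.82
eef_pos: [0.3511, 0.4178, 0.2231]
tcp_rot: [0.111, 0.994, 0.0, 0.0]
contact_force: [1.1, 0.2, -0.5]
opening: 1.001
finger_force: 0.0
```

Call:
{"method": "arm_command", "body": {"steps": [{"translation":[-0.2,-0.32,0],"twist":[0,0,0],"fingers":1},{"translation":[-0.2,-0.32,0],"twist":[0,0,0],"fingers":1},{"translation":[-0.2,-0.32,0],"twist":[0,0,0],"fingers":1}]}}

```text
time: 2.2
eef_pos: [0.4123, 0.2405, 0.223]
tcp_rot: [0.111, 0.994, 0.0, 0.001]
contact_force: [0.8, -0.2, -0.1]
opening: 1.0
finger_force: 0.0
```

```bash
python3 r.py .45 .1 .22 .4375 -.139 .2;python3 -c "
from h import *
s=get_state();print(s['time'],s['eef_pos'],s['qpos'])"
```

```text
[-0.0904, -0.1715, 0.004]
[-0.1445, -0.486, 0.0306]
2.2 [0.41225026 0.24045065 0.22298208] [ 3.15070155e-01 -1.75125493e-01  2.03241332e+00 -1.34333314e-04
  1.28316856e+00 -1.03316123e+00]
```

Call:
{"method": "arm_command", "body": {"steps": [{"translation":[-0.09,-0.171,0.004],"twist":[0,0,0],"fingers":1},{"translation":[-0.09,-0.171,0.004],"twist":[0,0,0],"fingers":1},{"translation":[-0.1445,-0.486,0.03],"twist":[0,0,0],"fingers":1},{"translation":[-0.1445,-0.486,0.03],"twist":[0,0,0],"fingers":1},{"translation":[-0.1445,-0.486,0.03],"twist":[0,0,0],"fingers":1}]}}

```text
time: 2.82
eef_pos: [0.4387, -0.0673, 0.206]
tcp_rot: [0.111, 0.994, -0.0, 0.001]
contact_force: [1.5, 0.1, 0.5]
opening: 1.003
finger_force: 0.0
```

```bash
python3 r.py .4375 -.139 .2 .4375 -.139 .031
```

```text
[-0.0195, -0.0936, 0.0081]
[-0.0192, -0.0936, 0.2334]
```

Call:
{"method": "arm_command", "body": {"steps": [{"translation":[-0.0195,-0.0936,0.008],"twist":[0,0,0],"fingers":1},{"translation":[-0.0195,-0.0936,0.008],"twist":[0,0,0],"fingers":1},{"translation":[-0.0195,-0.0936,0.008],"twist":[0,0,0],"fingers":1},{"translation":[-0.0195,-0.0936,0.008],"twist":[0,0,0],"fingers":1}]}}

```text
time: 3.32
eef_pos: [0.4378, -0.1356, 0.1998]
tcp_rot: [0.11, 0.994, 0.0, 0.0]
contact_force: [-0.2, 0.3, 0.1]
opening: 0.999
finger_force: 0.0
```

```bash
python3 r.py .4375 -.139 .12 .4375 -.139 .031;  python3 -c "
from h import *
a=read_camera('scene');print(get_state()['eef_pos']);save(a,'s1.png',(60,240,260,460),3)"
```

```text
[-0.0005, -0.0045, 0.1064]
[-0.0005, -0.0045, 0.225]
[ 0.43788545 -0.13549602  0.19979307]
```

View pics/s1.png

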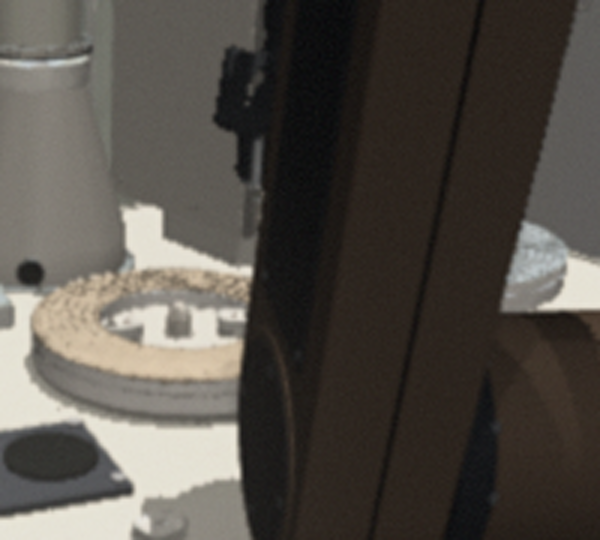

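The arm hides the jar in this view, leaving only the finger at (245,200) and the pad at (50,455) visible. I'll go ahead on the measured position.

Call:
{"method": "arm_command", "body": {"steps": [{"translation":[-0.0005,-0.0045,0.0],"twist":[0,0,0],"fingers":1},{"translation":[-0.0005,-0.0045,0.08],"twist":[0,0,0],"fingers":1},{"translation":[-0.0005,-0.0045,0.14],"twist":[0,0,0],"fingers":1},{"translation":[-0.0005,-0.0045,0.19],"twist":[0,0,0],"fingers":1},{"translation":[-0.0005,-0.0045,0.222],"twist":[0,0,0],"fingers":1}]}}

```text
time: 4.0
eef_pos: [0.4365, -0.1391, 0.0312]
tcp_rot: [0.11, 0.994, 0.0, -0.001]
contact_force: [0.2, -0.1, 0.3]
opening: 1.001
finger_force: 0.0
```

Call:
{"method": "arm_command", "body": {"steps": [{"translation":[0,0,0],"twist":[0,0,0],"fingers":1},{"translation":[0,0,0],"twist":[0,0,0],"fingers":-1},{"translation":[0,0,0],"twist":[0,0,0],"fingers":-1},{"translation":[0,0,0],"twist":[0,0,0],"fingers":-1},{"translation":[0,0,0],"twist":[0,0,0],"fingers":-1}], "grip_force": 30}}

```text
time: 4.62
eef_pos: [0.4385, -0.1408, 0.0349]
tcp_rot: [0.111, 0.994, -0.0, 0.001]
contact_force: [-0.5, 1.7, 6.9]
opening: 0.486
finger_force: 30.8
```

Call:
{"method": "arm_command", "body": {"steps": [{"translation":[0,0,0],"twist":[0,0,0],"fingers":-1},{"translation":[0,0,0],"twist":[0,0,0],"fingers":-1}]}}

```text
time: 4.88
eef_pos: [0.4385, -0.1408, 0.0348]
tcp_rot: [0.111, 0.994, -0.0, 0.001]
contact_force: [-1.1, 1.2, 6.6]
opening: 0.491
finger_force: 30.8
```

```bash
python3 r.py .4375 -.139 .12 .516 .0505 .12
```

```text
[0.0015, 0.0021, -0.1135]
[-0.0447, 0.2716, -0.1136]
```

Call:
{"method": "arm_command", "body": {"steps": [{"translation":[0,0,-0.05],"twist":[0,0,0],"fingers":-1},{"translation":[0,0,-0.12],"twist":[0,0,0],"fingers":-1},{"translation":[-0.015,0.07,-0.12],"twist":[0,0,0],"fingers":-1},{"translation":[-0.03,0.14,-0.12],"twist":[0,0,0],"fingers":-1},{"translation":[-0.035,0.2,-0.12],"twist":[0,0,0],"fingers":-1}]}}

```text
time: 5.5
eef_pos: [0.4967, 0.0016, 0.1235]
tcp_rot: [0.111, 0.994, -0.0, 0.001]
contact_force: [0.9, -0.1, -1.6]
opening: 0.492
finger_force: 31.1
```

```bash
cat > d.py <<'E'
from h import *
s=get_state();R=Ro.from_quat(s["tcp_rot"]).as_matrix();print(s["time"],s["eef_pos"],s["opening"],s["contact_force"])
b=read_camera("top");a=read_camera("scene")
f=lambda c,r0,c0:cv2.resize(c["pixels"][r0:r0+150,c0:c0+200,::-1],None,fx=2,fy=2,interpolation=cv2.INTER_CUBIC)
cv2.imwrite("pics/p1.png",np.hstack([f(b,140,220),f(a,90,200)]))
E
python3 d.py;python3 r.py .516 .0505 .12
```

```text
5.5 [0.4966615  0.00156313 0.12352916] 0.4916812974980992 [ 0.94304431 -0.11401666 -1.56253339]
[-0.0118, 0.0669, 0.0043]
```

View pics/p1.png

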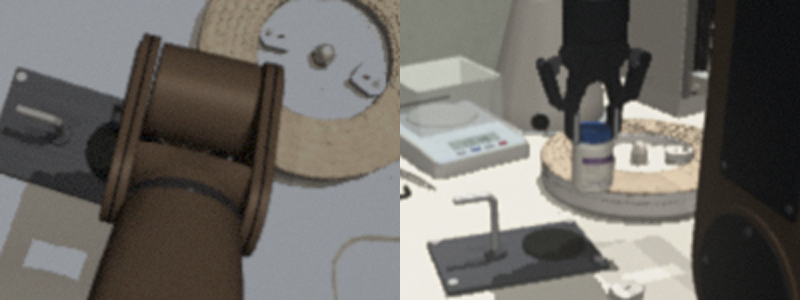

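The jar is held upright between the fingers, at about (595,160) in the right half; the pad at (545,243) is free. Next: move above the pad, settle, and check the jar against the pad.

Call:
{"method": "arm_command", "body": {"steps": [{"translation":[-0.0118,0.0669,0.02],"twist":[0,0,0],"fingers":-1},{"translation":[-0.0118,0.0669,0.04],"twist":[0,0,0],"fingers":-1},{"translation":[-0.0118,0.0669,0.05],"twist":[0,0,0],"fingers":-1},{"translation":[-0.0118,0.0669,0.05],"twist":[0,0,0],"fingers":-1},{"translation":[-0.0118,0.0669,0.05],"twist":[0,0,0],"fingers":-1}]}}

```text
time: 6.22
eef_pos: [0.516, 0.0462, 0.0861]
tcp_rot: [0.112, 0.994, -0.0, 0.0]
contact_force: [-0.3, -0.8, -0.4]
opening: 0.488
finger_force: 31.3
```

```bash
cat > e.py <<'E'
from h import *
a=read_camera("scene");s=get_state();print(s["eef_pos"])
z=s["eef_pos"][2]
p=a["pixels"][100:260,220:300].astype(int);m=(p[...,2]>p[...,0]+30);y,x=np.nonzero(m)
print("cap",y.mean()+100,x.mean()+220,m.sum(),x.min()+220,x.max()+220)
for h in (.066,.076): print(atz(a,(y.mean()+100,x.mean()+220),z-.0348+h))
print(proj(a,[*s["eef_pos"][:2],z-.0348+.07]))
save(a,"s2.png",(110,260,180,330),4)
E
python3 e.py;python3 r.py .516 .0505 .0515
```

```text
[0.51617388 0.04628104 0.08637896]
cap 171.33093525179856 276.0647482014389 139 236 286
[0.52074517 0.0468678  0.11757896]
[0.50059518 0.06025301 0.12757896]
[170.33152758 277.32038075]
[0.0015, 0.0054, 0.0465]
```

View pics/s2.png

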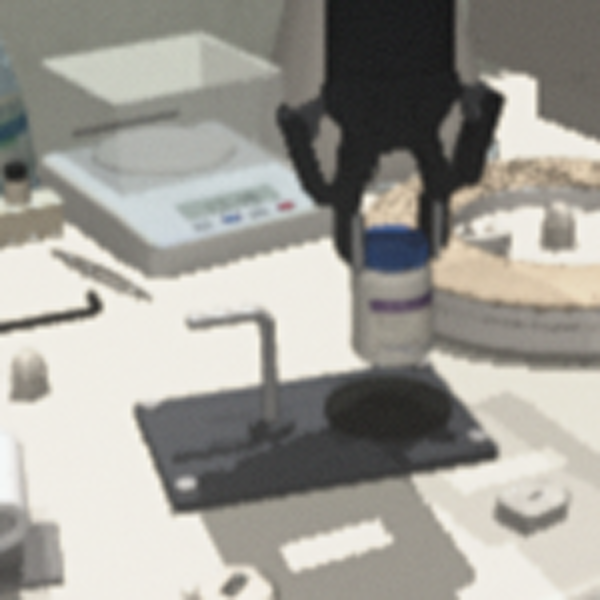

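The jar hangs right above the pad: cap at (395,245), pad at (388,405). Lowering.

Call:
{"method": "arm_command", "body": {"steps": [{"translation":[0.0015,0.005,0.025],"twist":[0,0,0],"fingers":-1},{"translation":[0.0015,0.005,0.04],"twist":[0,0,0],"fingers":-1},{"translation":[0.0015,0.005,0.046],"twist":[0,0,0],"fingers":-1},{"translation":[0.0015,0.005,0.046],"twist":[0,0,0],"fingers":-1},{"translation":[0.0015,0.005,0.046],"twist":[0,0,0],"fingers":-1}]}}

```text
time: 6.9
eef_pos: [0.516, 0.0509, 0.0518]
tcp_rot: [0.111, 0.994, 0.0, 0.001]
contact_force: [-0.5, -0.0, -0.7]
opening: 0.492
finger_force: 31.3
```

```bash
python3 r.py .516 .0505 .0490
```

```text
[-0.0001, -0.0005, 0.0037]
```

Call:
{"method": "arm_command", "body": {"steps": [{"translation":[0,0,0.0025],"twist":[0,0,0],"fingers":-1},{"translation":[0,0,0.0025],"twist":[0,0,0],"fingers":-1},{"translation":[0,0,0.0025],"twist":[0,0,0],"fingers":-1}]}}

```text
time: 7.28
eef_pos: [0.516, 0.051, 0.0499]
tcp_rot: [0.111, 0.994, 0.0, 0.001]
contact_force: [-0.9, -0.1, 3.4]
opening: 0.492
finger_force: 31.8
```

Contact at 3.4 N, so I release.

Call:
{"method": "arm_command", "body": {"steps": [{"translation":[0,0,0],"twist":[0,0,0],"fingers":0.2},{"translation":[0,0,0],"twist":[0,0,0],"fingers":0.5},{"translation":[0,0,0],"twist":[0,0,0],"fingers":0.5},{"translation":[0,0,0],"twist":[0,0,0],"fingers":0.5}]}}

```text
time: 7.78
eef_pos: [0.5154, 0.051, 0.0492]
tcp_rot: [0.111, 0.994, -0.0, -0.0]
contact_force: [-0.1, 0.0, 0.4]
opening: 0.75
finger_force: 0.0
```

Call:
{"method": "arm_command", "body": {"steps": [{"translation":[0,0,-0.03],"twist":[0,0,0],"fingers":0.5},{"translation":[0,0,-0.1],"twist":[0,0,0],"fingers":0.5},{"translation":[0,0,-0.18],"twist":[0,0,0],"fingers":0.5},{"translation":[0,0,-0.24],"twist":[0,0,0],"fingers":1},{"translation":[0,0,-0.24],"twist":[0,0,0],"fingers":1}]}}

```text
time: 8.4
eef_pos: [0.5183, 0.0508, 0.2348]
tcp_rot: [0.111, 0.994, 0.0, 0.005]
contact_force: [-0.1, 0.4, 0.2]
opening: 1.001
finger_force: 0.0
```

```bash
cat > g.py <<'E'
from h import *
s=get_state();print(s["time"],s["eef_pos"],s["qpos"].round(3) if hasattr(s["qpos"],"round") else s["qpos"])
a=read_camera("scene")
p=a["pixels"][150:240,220:300].astype(int);m=(p[...,2]>p[...,0]+35);y,x=np.nonzero(m)
print("cap",y.mean()+150,x.mean()+220,m.sum(),atz(a,(y.mean()+150,x.mean()+220),.015+.07))
print("pad jar expected cap px (start ref .4375,-.139 had z .07 est .442,-.1456)",proj(a,[.516,.0505,.085]))
# goal above the spacer: closing line perpendicular to spacer axis
yaw=-.34
for k in(0,1):
    d=np.array([np.cos(yaw),np.sin(yaw),0])*(-1)**k  # tool x along d
    z=np.array([0,0,-1.]);R=np.c_[d,np.cross(z,d),z];print(k,rel([.5,.3115,.2],Ro.from_matrix(R)))
E
python3 g.py
```

```text
8.4 [0.51826451 0.05081704 0.23476884] [-0.097 -0.085  1.93   0.     1.286 -1.445]
cap 184.78048780487805 275.2926829268293 164 [0.51656734 0.05212679 0.085     ]
pad jar expected cap px (start ref .4375,-.139 had z .07 est .442,-.1456) [184.7033995  275.98090365]
0 (array([0.0985, 0.3339, 0.0418]), array([-6.600e-03,  1.200e-03, -2.888e+00]))
1 (array([0.0985, 0.3339, 0.0418]), array([0.0008, 0.0044, 0.112 ]))
```

The jar stands released at (0.5166,0.052), about 2 mm from the pad centre. Next I swing over to the spacer, turning the wrist about +187° so there is turning range left for the pin.

Call:
{"method": "arm_command", "body": {"steps": [{"translation":[0.02,0.066,0],"twist":[0,0,0.17],"fingers":1},{"translation":[0.04,0.133,0],"twist":[0,0,0.35],"fingers":1},{"translation":[0.06,0.2,0],"twist":[0,0,0.52],"fingers":1},{"translation":[0.08,0.267,0.01],"twist":[0,0,0.7],"fingers":1},{"translation":[0.0985,0.334,0.02],"twist":[0,0,0.88],"fingers":1}]}}

```text
time: 9.07
eef_pos: [0.4975, 0.3119, 0.2117]
tcp_rot: [0.532, 0.847, -0.002, -0.001]
contact_force: [0.1, 0.1, -0.3]
opening: 0.998
finger_force: 0.0
```

Call:
{"method": "arm_command", "body": {"steps": [{"translation":[0,0,0],"twist":[0,0,0.17],"fingers":1},{"translation":[0,0,0],"twist":[0,0,0.35],"fingers":1},{"translation":[0,0,0],"twist":[0,0,0.52],"fingers":1},{"translation":[0,0,0],"twist":[0,0,0.7],"fingers":1},{"translation":[0,0,0],"twist":[0,0,0.88],"fingers":1}]}}

```text
time: 9.7
eef_pos: [0.4976, 0.3101, 0.2115]
tcp_rot: [0.852, 0.523, -0.002, -0.0]
contact_force: [-0.1, -0.4, 0.2]
opening: 0.996
finger_force: 0.0
```

Call:
{"method": "arm_command", "body": {"steps": [{"translation":[0,0,0],"twist":[0,0,0.17],"fingers":1},{"translation":[0,0,0],"twist":[0,0,0.35],"fingers":1},{"translation":[0,0,0],"twist":[0,0,0.52],"fingers":1},{"translation":[0,0,0],"twist":[0,0,0.7],"fingers":1},{"translation":[0,0,0],"twist":[0,0,0.88],"fingers":1}]}}

```text
time: 10.32
eef_pos: [0.4976, 0.3101, 0.2115]
tcp_rot: [0.996, 0.09, -0.002, 0.001]
contact_force: [-0.2, 0.2, 0.0]
opening: 1.0
finger_force: 0.0
```

```bash
cat > k.py <<'E'
from h import *
s=get_state();print(s["time"],s["eef_pos"],np.round(s["qpos"],3))
z=np.array([0,0,-1.]);yaw=-.345
d=np.array([np.cos(yaw),np.sin(yaw),0]);R=np.c_[d,np.cross(z,d),z];print(rel([.5005,.3112,.13],Ro.from_matrix(R)))
E
python3 k.py
```

```text
10.325 [0.49763661 0.31008528 0.21147358] [ 0.384  0.093  1.794 -0.     1.259  1.774]
(array([ 0.0045, -0.0009,  0.1086]), array([0.0021, 0.0042, 0.5021]))
```

Call:
{"method": "arm_command", "body": {"steps": [{"translation":[0.0045,-0.001,0.03],"twist":[0,0,0.17],"fingers":1},{"translation":[0.0045,-0.001,0.06],"twist":[0,0.004,0.34],"fingers":1},{"translation":[0.0045,-0.001,0.08],"twist":[0.002,0.004,0.502],"fingers":1},{"translation":[0.0045,-0.001,0.09],"twist":[0.002,0.004,0.502],"fingers":1},{"translation":[0.0045,-0.001,0.09],"twist":[0.002,0.004,0.502],"fingers":1}]}}

```text
time: 10.95
eef_pos: [0.5011, 0.3116, 0.1452]
tcp_rot: [0.986, -0.167, 0.001, -0.0]
contact_force: [-0.0, -0.9, -0.0]
opening: 0.999
finger_force: 0.0
```

```bash
sed -i 's/,.13\]/,.034]/' k.py; cat >> k.py <<'E'
f=lambda c,r0,c0:cv2.resize(c["pixels"][r0:r0+110,c0:c0+130,::-1],None,fx=3,fy=3,interpolation=cv2.INTER_CUBIC)
cv2.imwrite("pics/k.png",np.hstack([f(read_camera("top"),170,110),f(read_camera("scene"),160,120)]))
E
python3 k.py
```

```text
10.95 [0.50114216 0.31160652 0.14518816] [ 0.384  0.161  1.846 -0.     1.133  2.292]
(array([-0.0008,  0.0009,  0.1482]), array([-0.0009, -0.001 ,  0.0083]))
```

View pics/k.png

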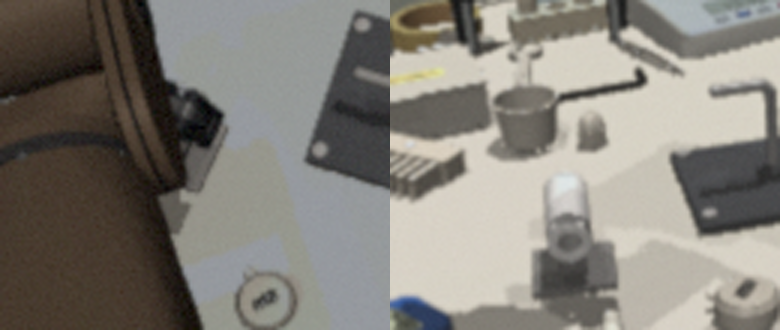

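The spacer lies at (568,215) in the right half with the fingers above it on either side, at (463,30) and (618,15). Descending.

Call:
{"method": "arm_command", "body": {"steps": [{"translation":[-0.0008,0.001,0.05],"twist":[0,0,0.008],"fingers":1},{"translation":[-0.0008,0.001,0.1],"twist":[0,0,0.008],"fingers":1},{"translation":[-0.0008,0.001,0.135],"twist":[0,0,0.008],"fingers":1},{"translation":[-0.0008,0.001,0.148],"twist":[0,0,0.008],"fingers":1},{"translation":[-0.0008,0.001,0.148],"twist":[0,0,0.008],"fingers":1}], "grip_force": 30}}

```text
time: 11.68
eef_pos: [0.502, 0.3119, 0.0363]
tcp_rot: [0.985, -0.172, 0.002, -0.001]
contact_force: [-0.3, 1.2, -0.0]
opening: 1.002
finger_force: 0.0
```

Call:
{"method": "arm_command", "body": {"steps": [{"translation":[0,0,0],"twist":[0,0,0],"fingers":-1},{"translation":[0,0,0],"twist":[0,0,0],"fingers":-1},{"translation":[0,0,0],"twist":[0,0,0],"fingers":-1},{"translation":[0,0,0],"twist":[0,0,0],"fingers":-1},{"translation":[0,0,0],"twist":[0,0,0],"fingers":-1}]}}

```text
time: 12.3
eef_pos: [0.504, 0.3117, 0.04]
tcp_rot: [0.985, -0.172, 0.004, -0.001]
contact_force: [-3.5, -4.3, 14.1]
opening: 0.002
finger_force: 7.1
```

Call:
{"method": "arm_command", "body": {"steps": [{"translation":[0,0,0],"twist":[0,0,0],"fingers":-1},{"translation":[0,0,0],"twist":[0,0,0],"fingers":-1},{"translation":[0,0,0],"twist":[0,0,0],"fingers":-1}], "grip_force": 60}}

```text
time: 12.68
eef_pos: [0.504, 0.3117, 0.0399]
tcp_rot: [0.985, -0.172, 0.004, -0.001]
contact_force: [-2.8, -4.1, 14.0]
opening: 0.002
finger_force: 6.9
```

The fingers shut fully, so the grasp missed. I'll look.

```bash
cat > l.py <<'E'
from h import *
a=read_camera("scene");b=read_camera("top")
f=lambda c,r0,c0:cv2.resize(c["pixels"][r0:r0+130,c0:c0+130,::-1],None,fx=3,fy=3,interpolation=cv2.INTER_CUBIC)
cv2.imwrite("pics/l.png",np.hstack([f(b,150,110),f(a,150,120)]))
s=get_state();print(s["eef_pos"],s["finger_force"],s["opening"],proj(a,s["eef_pos"]))
for c in(a,b):print([(x["point"],x["conf"]) for x in recognise(c,"spacer")[:2]])
E
python3 l.py
```

```text
[0.50400674 0.31170649 0.03992257] 6.93856917321682 -0.0009602855480854586 [233.90374838 178.37369819]
[([235.5, 178.1], 0.84)]
[]
```

View pics/l.png

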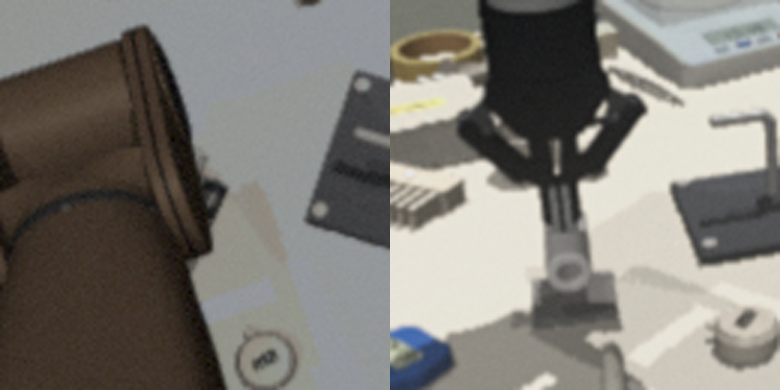

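```bash
python3 - <<'E'
from h import *
a=read_camera("scene")
def zat(rc,xy):
    o,d=ray(a,rc);n=d[:2]/np.linalg.norm(d[:2]);s=((np.array(xy)-o[:2])@n)/np.linalg.norm(d[:2]);return (o+d*s).round(4)
print("jar time, tcp .0864:",zat((175.5,266),(.523,.078)),zat((174,287),(.509,.015)))
print("now, tcp .040:",zat((226.3,177.3),(.504,.3117)),"spacer axis end px",proj(a,[.463,.325,.05]),proj(a,[.504,.3117,.066]))
s=get_state();print(s["contact_force"],s["wrist_torque"])
p=a["pixels"][215:250,165:195].astype(int)
print(p[:,13].sum(1))
E
```

```text
jar time, tcp .0864: [0.5213 0.0753 0.1134] [0.5128 0.0203 0.107 ]
now, tcp .040: [0.5041 0.312  0.0588] spacer axis end px [240.10620322 179.27406686] [223.36142299 177.07049822]
[-2.90003718 -4.51180605 14.47064868] [-0.70203193  0.48953843 -0.03737609]
[302 298 291 303 294 288 281 283 264 241 217 228 288 356 365 365 371 368
 381 421 451 428 390 311 291 290 287 297 337 397 414 370 281 236 229]
```

The fingertips sit about 20–26 mm above the reported TCP in both images, and they closed on top of the spacer. I'll lift, reopen and grasp deeper.

Call:
{"method": "arm_command", "body": {"steps": [{"translation":[0,0,-0.04],"twist":[0,0,0],"fingers":-1},{"translation":[0,0,-0.12],"twist":[0,0,0],"fingers":1},{"translation":[0,0,-0.12],"twist":[0,0,0],"fingers":1},{"translation":[0,0,-0.12],"twist":[0,0,0],"fingers":1},{"translation":[0,0,-0.12],"twist":[0,0,0],"fingers":1}], "grip_force": 30}}

```text
time: 13.55
eef_pos: [0.5001, 0.311, 0.1239]
tcp_rot: [0.985, -0.173, 0.0, -0.0]
contact_force: [-0.2, -0.5, -0.6]
opening: 0.85
finger_force: 0.0
```

```bash
cat > m.py <<'E'
from h import *
a=read_camera("scene");b=read_camera("top")
f=lambda c,r0,c0:cv2.resize(c["pixels"][r0:r0+130,c0:c0+130,::-1],None,fx=3,fy=3,interpolation=cv2.INTER_CUBIC)
cv2.imwrite("pics/m.png",np.hstack([f(b,150,110),f(a,150,120)]))
s=get_state();print(s["time"],s["eef_pos"],s["opening"])
z=np.array([0,0,-1.]);yaw=-.345
d=np.array([np.cos(yaw),np.sin(yaw),0]);R=np.c_[d,np.cross(z,d),z];print(rel([.5005,.3112,.012],Ro.from_matrix(R)))
E
python3 m.py
```

```text
13.65 [0.5003266  0.31108451 0.12405715] 0.9931521509050526
(array([ 0.000e+00, -1.000e-04,  1.494e-01]), array([-0.0008, -0.0009, -0.002 ]))
```

View pics/m.png

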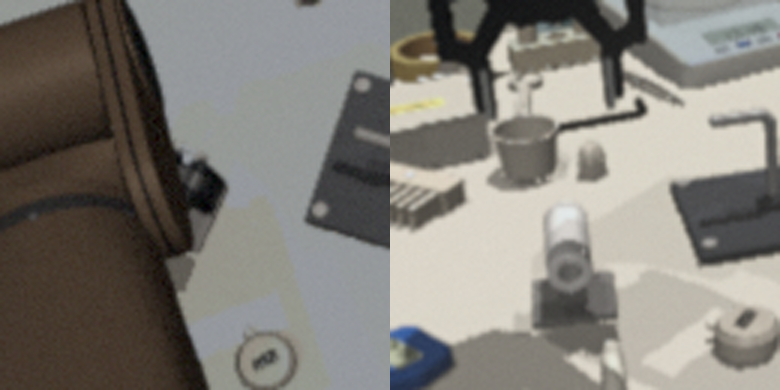

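The spacer at (568,245) is still in its rest and the fingers are open above it, at (482,90) and (612,80). Descending deeper.

Call:
{"method": "arm_command", "body": {"steps": [{"translation":[0,0,0.04],"twist":[0,0,0],"fingers":1},{"translation":[0,0,0.08],"twist":[0,0,0],"fingers":1},{"translation":[0,0,0.12],"twist":[0,0,0],"fingers":1},{"translation":[0,0,0.13],"twist":[0,0,0],"fingers":1},{"translation":[0,0,0.13],"twist":[0,0,0],"fingers":1}]}}

```text
time: 14.28
eef_pos: [0.5014, 0.3116, 0.0279]
tcp_rot: [0.985, -0.173, 0.001, -0.001]
contact_force: [0.4, -0.3, 0.8]
opening: 0.998
finger_force: 0.0
```

Call:
{"method": "arm_command", "body": {"steps": [{"translation":[0,0,0.01],"twist":[0,0,0],"fingers":1},{"translation":[0,0,0.019],"twist":[0,0,0],"fingers":1},{"translation":[0,0,0.019],"twist":[0,0,0],"fingers":1}]}}

```text
time: 14.65
eef_pos: [0.5015, 0.3116, 0.0138]
tcp_rot: [0.985, -0.173, 0.002, -0.001]
contact_force: [0.2, 0.9, 0.3]
opening: 1.006
finger_force: 0.0
```

Call:
{"method": "arm_command", "body": {"steps": [{"translation":[0,0,0],"twist":[0,0,0],"fingers":-0.5},{"translation":[0,0,0],"twist":[0,0,0],"fingers":-1},{"translation":[0,0,0],"twist":[0,0,0],"fingers":-1},{"translation":[0,0,0],"twist":[0,0,0],"fingers":-1},{"translation":[0,0,0],"twist":[0,0,0],"fingers":-1}]}}

```text
time: 15.28
eef_pos: [0.5016, 0.3114, 0.0145]
tcp_rot: [0.985, -0.173, 0.002, -0.001]
contact_force: [-2.2, -3.0, 4.4]
opening: 0.341
finger_force: 29.4
```

Gripped, opening 0.34. I'll firm up the grip and lift.

Call:
{"method": "arm_command", "body": {"steps": [{"translation":[0,0,0],"twist":[0,0,0],"fingers":-1},{"translation":[0,0,0],"twist":[0,0,0],"fingers":-1},{"translation":[0,0,-0.04],"twist":[0,0,0],"fingers":-1},{"translation":[0,0,-0.09],"twist":[0,0,0],"fingers":-1},{"translation":[0,0,-0.15],"twist":[0,0,0],"fingers":-1}], "grip_force": 60}}

```text
time: 15.9
eef_pos: [0.5005, 0.3115, 0.1261]
tcp_rot: [0.985, -0.173, 0.001, -0.001]
contact_force: [0.0, 0.3, -3.1]
opening: 0.329
finger_force: 59.7
```

Call:
{"method": "arm_command", "body": {"steps": [{"translation":[0,0,0],"twist":[0,0,-0.17],"fingers":-1},{"translation":[0,0,0],"twist":[0,0,-0.34],"fingers":-1},{"translation":[0,0,0],"twist":[0,0,-0.51],"fingers":-1},{"translation":[0,0,0],"twist":[0,0,-0.68],"fingers":-1},{"translation":[0,0,0],"twist":[0,0,-0.85],"fingers":-1}]}}

```text
time: 16.52
eef_pos: [0.5012, 0.3118, 0.1258]
tcp_rot: [0.963, 0.271, 0.002, -0.001]
contact_force: [-0.6, -1.3, -1.4]
opening: 0.326
finger_force: 59.7
```

```bash
cat > n.py <<'E'
from h import *
import sys
s=get_state();print(s["time"],s["eef_pos"],s["opening"],np.round(s["contact_force"],1),np.round(s["qpos"],2))
yaw=-.262;u=np.array([-np.sin(yaw),np.cos(yaw),0]);tip=np.array([.5485,.168,.09])
z=np.array([0,0,-1.]);R=np.c_[u,np.cross(z,u),z]
for o,zz in zip(sys.argv[1::2],sys.argv[2::2]):
    p=tip+float(o)*u;p[2]=float(zz);print(p.round(4),[v.tolist() for v in rel(p,Ro.from_matrix(R))])
print("offset along,perp:",(s["eef_pos"]-tip)@u,(s["eef_pos"]-tip)@np.array([u[1],-u[0],0]))
E
python3 n.py .075 .12
```

```text
16.525 [0.50118634 0.31177843 0.12584339] 0.32557039237055674 [-0.6 -1.3 -1.4] [0.38 0.18 1.86 0.   1.09 1.41]
[0.5679 0.2404 0.12  ] [[0.0263, 0.1276, 0.0079], [0.0019, -0.0044, -0.7259]]
offset along,perp: 0.1266169878720234 -0.08293948687331568
```

Call:
{"method": "arm_command", "body": {"steps": [{"translation":[0.006,0.03,0],"twist":[0,0,-0.17],"fingers":-1},{"translation":[0.013,0.06,0],"twist":[0,0,-0.34],"fingers":-1},{"translation":[0.02,0.1,0.005],"twist":[0,0,-0.51],"fingers":-1},{"translation":[0.0263,0.1276,0.008],"twist":[0.002,-0.004,-0.68],"fingers":-1},{"translation":[0.0263,0.1276,0.008],"twist":[0.002,-0.004,-0.726],"fingers":-1}]}}

```text
time: 17.15
eef_pos: [0.5686, 0.2387, 0.1197]
tcp_rot: [0.795, 0.607, 0.0, -0.0]
contact_force: [-0.7, 0.3, -0.7]
opening: 0.325
finger_force: 59.7
```

```bash
python3 n.py .075 .0545
```

```text
17.15 [0.56862968 0.2387405  0.11973262] 0.3247333910580352 [-0.7  0.3 -0.7] [0.23 0.25 1.8  0.   1.1  0.5 ]
[0.5679 0.2404 0.0545] [[0.0019, -0.0015, 0.087], [0.0002, -0.0002, -0.0052]]
offset along,perp: 0.0735402523770248 0.0011200392734062696
```

Call:
{"method": "arm_command", "body": {"steps": [{"translation":[0.002,-0.0015,0.04],"twist":[0,0,-0.005],"fingers":-1},{"translation":[0.002,-0.0015,0.087],"twist":[0,0,-0.005],"fingers":-1},{"translation":[0.002,-0.0015,0.087],"twist":[0,0,-0.005],"fingers":-1},{"translation":[0.002,-0.0015,0.087],"twist":[0,0,-0.005],"fingers":-1}]}}

```text
time: 17.65
eef_pos: [0.5677, 0.2419, 0.0564]
tcp_rot: [0.793, 0.609, 0.001, 0.0]
contact_force: [0.7, 0.3, -0.5]
opening: 0.325
finger_force: 59.7
```

```bash
cat > o.py <<'E'
from h import *
a=read_camera("scene");b=read_camera("top")
f=lambda c,r0,c0:cv2.resize(c["pixels"][r0:r0+100,c0:c0+100,::-1],None,fx=4,fy=4,interpolation=cv2.INTER_CUBIC)
s=get_state();e=s["eef_pos"]
X=Ro.from_quat(s["tcp_rot"]).as_matrix()[:,0]; c0=np.array(e)+[0,0,.0355]-.001*X
img=np.hstack([f(b,150,170),f(a,150,180)])
for c,r0,k0,dx in((b,150,170,0),(a,150,180,400)):
    for q in(c0-.04*X,c0+.04*X):
        p=proj(c,q);cv2.circle(img,(int((p[1]-k0+.5)*4)+dx,int((p[0]-r0+.5)*4)),3,(0,0,255),-1)
cv2.imwrite("pics/o.png",img)
E
python3 o.py; python3 n.py .075 .0545 .03 .0545
```

```text
17.75 [0.56855532 0.24201832 0.05765173] 0.32509997987562894 [ 0.6  0.4 -1. ] [ 0.24  0.32  1.83 -0.    0.99  0.5 ]
[0.5679 0.2404 0.0545] [[-0.0023, -0.0003, 0.0042], [0.0034, -0.0017, -0.0003]]
[0.5563 0.197  0.0545] [[-0.0623, -0.0003, 0.0041], [0.0034, -0.0017, -0.0003]]
offset along,perp: 0.07668694367408556 0.00019921893961848472
```

View pics/o.png

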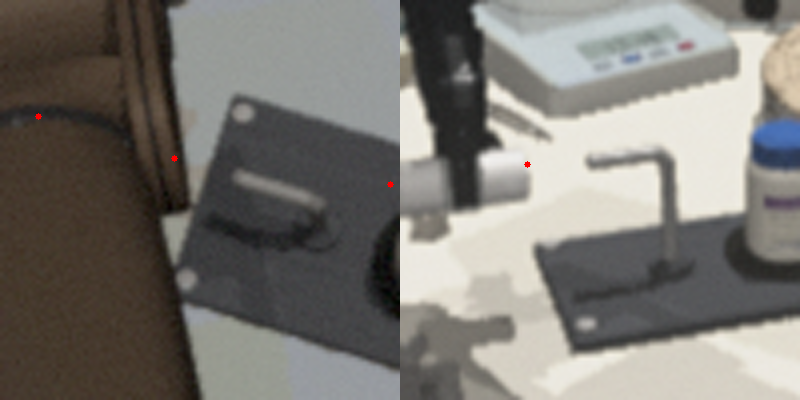

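In the scene half the spacer's right end is centred near (527,175), about 11 px (zoomed) below the predicted dot. The pin tip is at (592,159), so the spacer sits about 5 mm low. I'll measure that numerically.

```bash
cat > q.py <<'E'
from h import *
a=read_camera("scene");g=cv2.cvtColor(a["pixels"],cv2.COLOR_RGB2GRAY);s=get_state();print(s["eef_pos"])
np.set_printoptions(linewidth=200)
print("spacer rows 182-206 cols 198-216");print(g[182:206,198:216:2])
print("pin rows 182-198 cols 224-246");print(g[182:198,224:246:2])
E
python3 q.py
```

```text
[0.56850959 0.24200969 0.05768427]
spacer rows 182-206 cols 198-216
[[ 40  55 148 220 228 185 148 164 142]
 [ 41  45  73 182 234 224 193 174 126]
 [ 43  41  46 128 231 231 229 214 168]
 [ 45  41  59  94 217 229 231 231 206]
 [ 43  63 113 144 211 222 229 232 229]
 [ 49 134 186 214 225 229 229 233 231]
 [ 62 207 232 235 234 235 229 229 232]
 [ 71 226 238 237 234 232 224 227 231]
 [ 69 209 232 229 225 223 215 228 232]
 [ 61 166 217 214 207 204 199 228 232]
 [ 63 147 199 194 192 188 183 226 232]
 [ 61 139 185 180 172 170 168 220 232]
 [ 56 132 167 164 160 159 155 206 232]
 [ 58 128 156 151 153 157 146 198 232]
 [ 57 124 147 146 143 148 137 193 233]
 [ 52 118 138 135 136 133 125 198 232]
 [ 47 108 127 125 123 127 127 209 233]
 [ 49 107 125 128 136 151 171 226 233]
 [ 72 127 168 176 189 203 225 233 231]
 [122 180 224 229 229 230 233 232 228]
 [183 223 233 232 232 233 231 227 221]
 [229 233 233 232 232 229 228 222 220]
 [233 233 232 232 229 223 222 219 221]
 [233 232 232 230 224 220 220 221 220]]
pin rows 182-198 cols 224-246
[[232 232 232 232 232 231 231 232 231 232 231]
 [233 232 232 232 232 232 231 231 231 231 232]
 [232 232 233 232 234 232 232 232 231 231 230]
 [231 232 233 232 232 232 231 232 228 227 225]
 [232 231 232 232 231 227 226 229 218 215 199]
 [232 230 226 226 226 215 206 201 205 200 165]
 [232 219 206 197 201 206 185 158 151 145 118]
 [233 188 178 166 152 151 137 121 111 119 102]
 [233 171 130 124 114 114 126 127 159 172 124]
 [233 193 121 127 141 164 184 187 223 230 170]
 [233 225 175 185 203 227 229 229 233 235 190]
 [232 233 227 229 231 233 232 233 232 232 204]
 [232 233 232 233 233 233 232 232 232 234 219]
 [233 232 232 232 232 231 232 232 232 233 225]
 [229 229 229 231 232 231 231 233 233 233 223]
 [223 223 221 227 230 231 232 233 231 232 223]]
```

```bash
cat > v.py <<'E'
from h import *
a=read_camera("scene");s=get_state();e=np.array(s["eef_pos"]);X=Ro.from_quat(s["tcp_rot"]).as_matrix()[:,0]
yaw=-.262;u=np.array([-np.sin(yaw),np.cos(yaw),0]);tip=np.array([.5485,.168,.09]);th=np.linspace(0,2*np.pi,90)
def edges(p,q,r,cols):
    d=(q-p)/np.linalg.norm(q-p);n=np.cross(d,[0,0,1.]);n/=np.linalg.norm(n);m=np.cross(n,d)
    h=cv2.convexHull(np.array([proj(a,o+r*(np.cos(t)*n+np.sin(t)*m))[::-1] for o in(p,q) for t in th],np.float32))
    M=np.zeros((384*8,512*8),np.uint8);cv2.fillConvexPoly(M,np.round(h*8+3.5).astype(np.int32),1)
    return [(c,*((np.nonzero(M[:,int(c*8+4)])[0][[0,-1]]-3.5)/8).round(2)) for c in cols],h[:,0,0].min(),h[:,0,0].max()
c0=e+[0,0,.0355]-.001*X
print(e);print("spacer",edges(c0-.04*X,c0+.04*X,.016,(202,204,206,208,210)))
print("pin",edges(tip-.044*u,tip,.005,(230,234,238,242)))
for dz in (-.005,.005): print(dz,edges(c0-.04*X+[0,0,dz],c0+.04*X+[0,0,dz],.016,(204,208)))
E
python3 v.py
```

```text
[0.56831978 0.24191782 0.05749292]
spacer ([(202, np.float64(185.06), np.float64(199.06)), (204, np.float64(184.81), np.float64(198.81)), (206, np.float64(184.56), np.float64(198.56)), (208, np.float64(184.31), np.float64(198.19)), (210, np.float64(184.06), np.float64(197.94))], np.float32(175.76779), np.float32(212.97932))
pin ([(230, np.float64(187.19), np.float64(191.31)), (234, np.float64(186.56), np.float64(190.81)), (238, np.float64(185.94), np.float64(190.19)), (242, np.float64(185.44), np.float64(189.56))], np.float32(226.13374), np.float32(245.28885))
-0.005 ([(204, np.float64(186.81), np.float64(200.69)), (208, np.float64(186.31), np.float64(200.19))], np.float32(176.0047), np.float32(213.13249))
0.005 ([(204, np.float64(182.81), np.float64(196.81)), (208, np.float64(182.31), np.float64(196.19))], np.float32(175.52992), np.float32(212.82553))
```

The spacer is actually only about 1 mm high relative to the pin, so I advance gently.

Call:
{"method": "arm_command", "body": {"steps": [{"translation":[-0.015,0,0.0015],"twist":[0.003,-0.002,0],"fingers":-1},{"translation":[-0.03,0,0.0015],"twist":[0.003,-0.002,0],"fingers":-1},{"translation":[-0.042,0,0.0015],"twist":[0.003,-0.002,0],"fingers":-1},{"translation":[-0.048,0,0.0015],"twist":[0.003,-0.002,0],"fingers":-1},{"translation":[-0.054,0,0.0015],"twist":[0.003,-0.002,0],"fingers":-1}]}}

```text
time: 18.48
eef_pos: [0.5576, 0.2021, 0.0554]
tcp_rot: [0.793, 0.609, -0.001, 0.0]
contact_force: [2.2, 0.4, 0.3]
opening: 0.318
finger_force: 60.0
```

```bash
python3 n.py .03 .0563; python3 v.py | head -2
```

```text
18.475 [0.55761077 0.20208572 0.05535658] 0.3182423625389544 [2.2 0.4 0.3] [ 0.18  0.28  1.89 -0.    0.98  0.44]
[0.5563 0.197  0.0563] [[-0.007, 0.0, -0.0012], [-0.0002, 0.0013, -0.0002]]
offset along,perp: 0.03528231204135258 -2.8783242227867212e-05
[0.55750542 0.20152952 0.05539122]
spacer ([(202, np.float64(185.94), np.float64(199.94)), (204, np.float64(185.69), np.float64(199.69)), (206, np.float64(185.31), np.float64(199.31)), (208, np.float64(185.06), np.float64(199.06)), (210, np.float64(184.81), np.float64(198.69))], np.float32(194.03815), np.float32(230.79738))
```

Call:
{"method": "arm_command", "body": {"steps": [{"translation":[-0.005,0,-0.001],"twist":[0,0,0],"fingers":-1},{"translation":[-0.01,0,-0.001],"twist":[0,0,0],"fingers":-1},{"translation":[-0.015,0,-0.001],"twist":[0,0,0],"fingers":-1},{"translation":[-0.015,0,-0.001],"twist":[0,0,0],"fingers":-1}]}}

```text
time: 19.02
eef_pos: [0.5542, 0.191, 0.0557]
tcp_rot: [0.793, 0.609, -0.002, 0.0]
contact_force: [2.0, -0.5, 2.0]
opening: 0.324
finger_force: 60.0
```

```bash
python3 n.py .011 .0563; python3 -c "
from h import *
s=get_state();print(s['wrist_torque'])"
```

```text
19.025 [0.55419507 0.19099969 0.05572721] 0.32414881556407904 [ 2.  -0.5  2. ] [ 0.16  0.27  1.9  -0.    0.97  0.42]
[0.5513 0.1786 0.0563] [[-0.0169, 0.0006, -0.0007], [-0.0014, 0.0027, 0.0]]
offset along,perp: 0.02368990136117295 -0.00045649409355635797
[-0.29873097 -0.39732232  0.14657028]
```

It's the deep bore: 17 mm in and no axial resistance. Going to the bottom.

Call:
{"method": "arm_command", "body": {"steps": [{"translation":[-0.006,0,-0.0005],"twist":[0,0,0],"fingers":-1},{"translation":[-0.012,0,-0.0005],"twist":[0,0,0],"fingers":-1},{"translation":[-0.0165,0,-0.0005],"twist":[0,0,0],"fingers":-1},{"translation":[-0.0165,0,-0.0005],"twist":[0,0,0],"fingers":-1},{"translation":[-0.0165,0,-0.0005],"twist":[0,0,0],"fingers":-1}]}}

```text
time: 19.65
eef_pos: [0.5506, 0.179, 0.0558]
tcp_rot: [0.793, 0.609, -0.002, 0.0]
contact_force: [4.2, -2.5, 2.6]
opening: 0.322
finger_force: 60.0
```

Call:
{"method": "arm_command", "body": {"steps": [{"translation":[-0.003,0,0],"twist":[0,0,0],"fingers":-1},{"translation":[-0.003,0,0],"twist":[0,0,0],"fingers":-1},{"translation":[-0.003,0,0],"twist":[0,0,0],"fingers":-1}]}}

```text
time: 20.02
eef_pos: [0.5506, 0.1785, 0.0559]
tcp_rot: [0.794, 0.608, -0.0, -0.001]
contact_force: [5.9, 2.5, 0.9]
opening: 0.322
finger_force: 60.0
```

```bash
python3 n.py .08 .0563
```

```text
20.025 [0.55055871 0.17849489 0.05594438] 0.3221610618005161 [5.9 2.5 0.9] [0.14 0.25 1.92 0.   0.97 0.4 ]
[0.5692 0.2453 0.0563] [[0.0924, 0.0009, -0.0004], [-0.0013, -0.0004, -0.0006]]
offset along,perp: 0.010669968922000938 -0.0007298587414157746
```

Call:
{"method": "arm_command", "body": {"steps": [{"translation":[-0.004,0,0],"twist":[0,0,0],"fingers":-1},{"translation":[-0.004,0,0],"twist":[0,0,0],"fingers":-1},{"translation":[-0.004,0,0],"twist":[0,0,0],"fingers":-1}]}}

```text
time: 20.4
eef_pos: [0.5506, 0.1783, 0.0561]
tcp_rot: [0.794, 0.608, 0.003, -0.002]
contact_force: [8.0, 10.0, -1.6]
opening: 0.32
finger_force: 60.3
```

The bottom is felt: axial force rises to about 12 N with no further travel. Drawing off, then up.

Call:
{"method": "arm_command", "body": {"steps": [{"translation":[0.02,0,0],"twist":[0,0,0],"fingers":-1},{"translation":[0.045,0,0],"twist":[0,0,0],"fingers":-1},{"translation":[0.07,0,0],"twist":[0,0,0],"fingers":-1},{"translation":[0.1,0,0],"twist":[0,0,0],"fingers":-1},{"translation":[0.1,0,0],"twist":[0,0,0],"fingers":-1}]}}

```text
time: 21.02
eef_pos: [0.5677, 0.2488, 0.0547]
tcp_rot: [0.793, 0.609, -0.003, -0.001]
contact_force: [-0.1, -0.1, -1.3]
opening: 0.32
finger_force: 60.0
```

Call:
{"method": "arm_command", "body": {"steps": [{"translation":[0,0,-0.06],"twist":[0,0,0],"fingers":-1},{"translation":[0,0,-0.12],"twist":[0,0,0],"fingers":-1},{"translation":[0,0,-0.18],"twist":[0,0,0],"fingers":-1},{"translation":[0,0,-0.24],"twist":[0,0,0],"fingers":-1},{"translation":[0,0,-0.28],"twist":[0,0,0],"fingers":-1}]}}

```text
time: 21.65
eef_pos: [0.5692, 0.2473, 0.2679]
tcp_rot: [0.794, 0.609, -0.001, -0.0]
contact_force: [0.3, -0.3, -1.4]
opening: 0.321
finger_force: 60.0
```

Call:
{"method": "arm_command", "body": {"steps": [{"translation":[0,0,0],"twist":[0,0,-0.17],"fingers":-1},{"translation":[0,0,0],"twist":[0,0,-0.34],"fingers":-1},{"translation":[0,0,0],"twist":[0,0,-0.51],"fingers":-1},{"translation":[0,0,0],"twist":[0,0,-0.68],"fingers":-1},{"translation":[0,0,0],"twist":[0,0,-0.85],"fingers":-1}]}}

```text
time: 22.28
eef_pos: [0.5684, 0.247, 0.2646]
tcp_rot: [0.452, 0.892, -0.002, -0.002]
contact_force: [1.0, -0.1, -1.0]
opening: 0.326
finger_force: 60.0
```

```bash
cat > w.py <<'E'
from h import *
s=get_state();print(s["time"],np.round(s["eef_pos"],4),s["opening"],s["finger_force"],np.round(s["contact_force"],1),np.round(s["qpos"],2));print(Ro.from_quat(s["tcp_rot"]).as_matrix().round(3))
a=np.arctan2(s["eef_pos"][1],s["eef_pos"][0]) # bore = -tool x; goal bore up, tool z outward
zt=np.array([np.cos(a),np.sin(a),0]);xt=np.array([0,0,-1.]);R=np.c_[xt,np.cross(zt,xt),zt]
print(rel(s["eef_pos"],Ro.from_matrix(R)))
xd=-zt;z=np.array([0,0,-1.]);R=np.c_[xd,np.cross(z,xd),z];print("yaw only",rel(s["eef_pos"],Ro.from_matrix(R)))
E
python3 w.py
```

```text
22.275 [0.5684 0.247  0.2646] 0.32574319805405105 59.98988344013924 [ 1.  -0.1 -1. ] [ 0.25  0.13  1.65 -0.    1.36 -0.39]
[[-0.592  0.806 -0.006]
 [ 0.806  0.592 -0.002]
 [ 0.002 -0.006 -1.   ]]
(array([0., 0., 0.]), array([-0.9996, -1.2528, -0.9938]))
yaw only (array([0., 0., 0.]), array([-0.0037, -0.0053, -1.2865]))
```

Call:
{"method": "arm_command", "body": {"steps": [{"translation":[0,0,0],"twist":[0,0,-0.17],"fingers":-1},{"translation":[0,0,0],"twist":[0,0,-0.34],"fingers":-1},{"translation":[0,0,0],"twist":[0,0,-0.51],"fingers":-1},{"translation":[0,0,0],"twist":[0,0,-0.68],"fingers":-1},{"translation":[0,0,0],"twist":[0,0,-0.85],"fingers":-1}]}}

```text
time: 22.9
eef_pos: [0.5685, 0.2471, 0.2647]
tcp_rot: [0.024, 1.0, -0.001, -0.003]
contact_force: [-0.6, 0.7, -1.3]
opening: 0.322
finger_force: 60.0
```

Call:
{"method": "arm_command", "body": {"steps": [{"translation":[0,0,-0.02],"twist":[0,0,-0.15],"fingers":-1},{"translation":[0,0,-0.05],"twist":[0,0,-0.3],"fingers":-1},{"translation":[0,0,-0.07],"twist":[0,0,-0.436],"fingers":-1},{"translation":[0,0,-0.07],"twist":[0,0,-0.436],"fingers":-1}]}}

```text
time: 23.4
eef_pos: [0.5696, 0.2474, 0.3192]
tcp_rot: [-0.2, 0.98, -0.0, -0.001]
contact_force: [0.7, -0.2, -1.0]
opening: 0.322
finger_force: 60.0
```

Call:
{"method": "arm_command", "body": {"steps": [{"translation":[-0.015,0,0],"twist":[0,-0.15,0],"fingers":-1},{"translation":[-0.03,0,0],"twist":[0,-0.3,0],"fingers":-1},{"translation":[-0.045,0,0],"twist":[0,-0.45,0],"fingers":-1},{"translation":[-0.06,0,0],"twist":[0,-0.6,0],"fingers":-1},{"translation":[-0.075,0,0],"twist":[0,-0.75,0],"fingers":-1}]}}

```text
time: 24.02
eef_pos: [0.6204, 0.2693, 0.3163]
tcp_rot: [-0.184, 0.906, 0.077, 0.374]
contact_force: [0.6, 0.2, -2.3]
opening: 0.324
finger_force: 59.9
```

```bash
python3 w.py
```

```text
24.025 [0.6204 0.2693 0.3163] 0.3244092730319363 59.93836578534683 [ 0.6  0.2 -2.3] [ 0.2  -0.17  2.    0.27  0.55 -1.95]
[[-0.652 -0.391  0.649]
 [-0.275  0.921  0.277]
 [-0.706  0.002 -0.708]]
(array([0., 0., 0.]), array([-0.0065, -0.7514, -0.005 ]))
yaw only (array([0., 0., 0.]), array([-0.0011,  0.7486, -0.0081]))
```

Wrist joint 5 nears its lower limit if the tool points straight out. I'll point it to the left instead, where joints 4 and 5 have room.

```bash
cat > x.py <<'E'
from h import *
s=get_state();print(s["time"],np.round(s["eef_pos"],4),s["finger_force"],np.round(s["qpos"],2))
for h in (1.1,1.4):
    zt=np.array([np.cos(h),np.sin(h),0]);xt=np.array([0,0,-1.]);R=np.c_[xt,np.cross(zt,xt),zt]
    t,w=rel([.6,.27,.33],Ro.from_matrix(R));print(h,t,w,np.linalg.norm(w)*60)
print("bore tilt",np.arccos(-Ro.from_quat(s["tcp_rot"]).as_matrix()[2,0]*-1*-1) )
E
python3 x.py
```

```text
24.025 [0.6204 0.2693 0.3163] 59.93836578534683 [ 0.2  -0.17  2.    0.27  0.55 -1.95]
1.1 [ 0.0045  0.0116 -0.0303] [-0.631  -0.7193 -0.2641] 59.55743681522905
1.4 [ 0.0045  0.0116 -0.0303] [-0.9014 -0.6857 -0.3762] 71.60473730138251
bore tilt 0.7869098304223784
```

Call:
{"method": "arm_command", "body": {"steps": [{"translation":[0,0.003,-0.006],"twist":[-0.13,-0.1,-0.054],"fingers":-1},{"translation":[0,0.005,-0.012],"twist":[-0.26,-0.2,-0.11],"fingers":-1},{"translation":[0,0.007,-0.018],"twist":[-0.39,-0.3,-0.163],"fingers":-1},{"translation":[0,0.01,-0.024],"twist":[-0.52,-0.4,-0.217],"fingers":-1}]}}

```text
time: 24.52
eef_pos: [0.5947, 0.2895, 0.3609]
tcp_rot: [-0.298, 0.816, 0.243, 0.431]
contact_force: [-0.3, -0.1, -1.7]
opening: 0.327
finger_force: 60.0
```

```bash
python3 x.py
```

```text
24.525 [0.5947 0.2895 0.3609] 60.0415963557316 [ 0.02 -0.23  2.07  1.08  0.81 -2.84]
1.1 [ 0.039 -0.029  0.008] [-0.2619 -0.4906 -0.2116] 35.70148887651606
1.4 [ 0.039 -0.029  0.008] [-0.5408 -0.4583 -0.2855] 45.852476574335654
bore tilt 0.5577221255759569
```

```bash
cat > y.py <<'E'
from h import *
s=get_state();q=np.array(s["qpos"]);Rt=Ro.from_quat(s["tcp_rot"])
def W(q1,f,q4,q5,q6,s4,s6): return Ro.from_euler("z",q1)*Ro.from_euler("y",f)*Ro.from_euler("z",s4*q4)*Ro.from_euler("y",q5)*Ro.from_euler("z",s6*q6)
q0=[1.198,.286,1.577,0,1.279,-.15];R0=Ro.from_quat([.111172,.993801,0,0])
for s4 in(1,-1):
  for s6 in(1,-1):
    C=W(q0[0],q0[1]+q0[2],0,q0[4],q0[5],s4,s6).inv()*R0
    print(s4,s6,C.as_rotvec().round(3),((W(q[0],q[1]+q[2],q[3],q[4],q[5],s4,s6)*C).inv()*Rt).magnitude())
C=W(q0[0],q0[1]+q0[2],0,q0[4],q0[5],1,1).inv()*R0
for h in np.arange(-1.8,2.,.3):
  for f in (1.5,1.9):
    zt=np.array([np.cos(h),np.sin(h),0]);xt=np.array([0,0,-1.]);R=Ro.from_matrix(np.c_[xt,np.cross(zt,xt),zt])
    M=(Ro.from_euler("z",.3)*Ro.from_euler("y",f)).inv()*R*C.inv();e=M.as_euler("ZYZ");print(round(h,1),f,e.round(2),end=" | ")
  print()
E
python3 y.py
```

```text
1 1 [-0.    -0.     1.571] 0.00040743053305752804
1 -1 [-0.    -0.     1.271] 0.905142670347118
-1 1 [-0.    -0.     1.571] 2.1646706102038027
-1 -1 [-0.    -0.     1.271] 2.829065786649399
-1.8 1.5 [-1.61  2.1  -0.08] | -1.8 1.9 [-1.38  2.07  0.38] | 
-1.5 1.5 [-1.59  1.8  -0.07] | -1.5 1.9 [-1.5   1.79  0.34] | 
-1.2 1.5 [-1.57  1.5  -0.07] | -1.2 1.9 [-1.59  1.5   0.33] | 
-0.9 1.5 [-1.54  1.2  -0.08] | -0.9 1.9 [-1.7   1.22  0.35] | 
-0.6 1.5 [-1.51  0.9  -0.09] | -0.6 1.9 [-1.82  0.94  0.41] | 
-0.3 1.5 [-1.47  0.6  -0.12] | -0.3 1.9 [-2.01  0.67  0.54] | 
0.0 1.5 [-1.35  0.31 -0.24] | 0.0 1.9 [-2.38  0.44  0.86] | 
0.3 1.5 [-0.01  0.07 -1.57] | 0.3 1.9 [-3.14  0.33  1.57] | 
0.6 1.5 [ 1.35  0.31 -2.91] | 0.6 1.9 [2.38 0.44 2.28] | 
0.9 1.5 [ 1.47  0.6  -3.02] | 0.9 1.9 [2.01 0.67 2.6 ] | 
1.2 1.5 [ 1.51  0.9  -3.05] | 1.2 1.9 [1.82 0.94 2.73] | 
1.5 1.5 [ 1.54  1.2  -3.07] | 1.5 1.9 [1.7  1.22 2.79] | 
1.8 1.5 [ 1.57  1.5  -3.07] | 1.8 1.9 [1.59 1.5  2.81] |
```

```bash
cat > fk.py <<'E'
from h import *
from scipy.optimize import least_squares
def tr(q): return Ro.from_euler("z",q[0])*Ro.from_euler("y",q[1]+q[2])*Ro.from_euler("z",q[3])*Ro.from_euler("y",q[4])*Ro.from_euler("z",q[5])*Ro.from_euler("z",np.pi/2)
def fk(q,p):
    a0,d,h0,L1,L2,l=p;f=q[1]+q[2]
    w=Ro.from_euler("z",q[0]).apply([a0+L1*np.sin(q[1])+L2*np.sin(f),d,h0+L1*np.cos(q[1])+L2*np.cos(f)])
    return w+l*tr(q).apply([0,0,1])
D=[([1.198,.286,1.577,0,1.279,0],(.149,.658,.209)),([.31507,-.175125,2.032413,0,1.28317,0],(.41225,.24045,.22298)),([-.097,-.085,1.93,0,1.286,0],(.51826,.05082,.23477)),
([.384,.093,1.794,0,1.259,0],(.49764,.31008,.21147)),([.384,.161,1.846,0,1.133,0],(.50114,.31161,.14519)),([.2,-.17,2.,.27,.55,0],(.6204,.2693,.3163))]
s=get_state();D.append((list(s["qpos"]),s["eef_pos"]))
r=least_squares(lambda p:np.ravel([fk(q,p)-np.array(x) for q,x in D]),[0,.1,.3,.4,.4,.2]);P=r.x
if __name__=="__main__":
    print(P.round(4),np.abs(r.fun).max())
    for q2 in (-.3,0,.3,.5,.7): 
        q=[.2,q2,1.2-q2,0,.36,-1.57];print(q2,fk(q,P).round(3),tr(q).as_matrix()[:,0].round(2))
E
python3 fk.py
```

```text
[-2.000e-04  1.013e-01  2.222e-01  4.388e-01  5.661e-01  2.716e-01] 0.002076738692714075
-0.3 [0.636 0.232 0.849] [ 0.01  0.   -1.  ]
0 [0.763 0.258 0.869] [ 0.01  0.   -1.  ]
0.3 [0.89  0.284 0.849] [ 0.01  0.   -1.  ]
0.5 [0.969 0.3   0.815] [ 0.01  0.   -1.  ]
0.7 [1.04  0.314 0.766] [ 0.01  0.   -1.  ]
```

```bash
cat > go.py <<'E'
from fk import *
import sys
q=[float(v) for v in sys.argv[1:7]];print(s["time"],np.round(s["eef_pos"],3),np.round(s["qpos"],2),s["finger_force"],"bore tilt",np.arccos(-tr(s["qpos"]).as_matrix()[2,0]))
t,w=rel(fk(q,P),tr(q));print(fk(q,P).round(3),t,w,np.linalg.norm(t)*750/62.5,np.linalg.norm(w)*60/10.7)
E
python3 go.py .2 -.4 1.95 0 .7 -1.57
```

```text
24.525 [0.595 0.29  0.361] [ 0.02 -0.23  2.07  1.08  0.81 -2.84] 60.0415963557316 bore tilt 0.5577221255759567
[0.574 0.22  0.468] [-0.0824 -0.0266 -0.1489] [0.5272 0.0885 0.2112] 2.0669466175980453 3.223092159327253
```

Call:
{"method": "arm_command", "body": {"steps": [{"translation":[-0.02,-0.006,-0.037],"twist":[0.13,0.02,0.052],"fingers":-1},{"translation":[-0.041,-0.013,-0.074],"twist":[0.26,0.044,0.105],"fingers":-1},{"translation":[-0.062,-0.02,-0.111],"twist":[0.39,0.066,0.158],"fingers":-1},{"translation":[-0.082,-0.027,-0.149],"twist":[0.527,0.088,0.211],"fingers":-1},{"translation":[-0.082,-0.027,-0.149],"twist":[0.527,0.088,0.211],"fingers":-1}]}}

```text
time: 25.15
eef_pos: [0.5742, 0.2199, 0.4734]
tcp_rot: [-0.088, 0.896, 0.041, 0.434]
contact_force: [0.3, -0.5, -1.8]
opening: 0.321
finger_force: 60.1
```

```bash
python3 go.py .2 -.5 1.8 0 .34 -1.57
```

```text
25.15 [0.574 0.22  0.473] [ 0.21 -0.42  1.96 -0.02  0.7  -1.55] 60.098189973214176 bore tilt 0.6693899493045062
[0.578 0.22  0.743] [-0.2843 -0.0012 -0.2191] [-0.0063 -0.5731  0.0011] 4.307193350663515 3.213844945884379
```

Call:
{"method": "arm_command", "body": {"steps": [{"translation":[-0.06,0,-0.046],"twist":[0,-0.05,0],"fingers":-1},{"translation":[-0.12,0,-0.092],"twist":[0,-0.17,0],"fingers":-1},{"translation":[-0.18,0,-0.139],"twist":[0,-0.3,0],"fingers":-1},{"translation":[-0.24,-0.001,-0.185],"twist":[0,-0.43,0],"fingers":-1},{"translation":[-0.284,-0.001,-0.219],"twist":[-0.006,-0.573,0.001],"fingers":-1}]}}

```text
time: 25.78
eef_pos: [0.5773, 0.2212, 0.7443]
tcp_rot: [-0.074, 0.726, 0.071, 0.681]
contact_force: [0.1, 0.5, -1.3]
opening: 0.325
finger_force: 60.1
```

Call:
{"method": "arm_command", "body": {"steps": [{"translation":[0,0,0],"twist":[0,0,0],"fingers":-1},{"translation":[0,0,0],"twist":[0,0,0],"fingers":-1},{"translation":[0,0,0],"twist":[0,0,0],"fingers":-1}]}}

```text
time: 26.15
eef_pos: [0.5787, 0.2213, 0.7394]
tcp_rot: [-0.075, 0.729, 0.069, 0.677]
contact_force: [0.4, -0.2, -0.5]
opening: 0.325
finger_force: 60.2
```

```bash
python3 go.py .2 -.5 1.8 0 .34 -1.57; python3 -c "
from h import *
a=read_camera('scene');b=read_camera('top')
p=a['pixels'][150:240,220:300].astype(int);m=(p[...,2]>p[...,0]+35);y,x=np.nonzero(m)
print('cap',m.sum(),atz(a,(y.mean()+150,x.mean()+220),.085))
print([atz(b,x['point'],.07)[:2] for x in recognise(b,'jar')])
for n in ('jar','spacer'):
  for c in (a,b): print(n,[(np.round(x['point']),x['conf']) for x in recognise(c,n)[:3]])
s=get_state();c=s['eef_pos']-.03*Ro.from_quat(s['tcp_rot']).as_matrix()[:,2];print(c,proj(a,c),proj(b,c),np.abs(s['dq']).max())"
```

```text
26.15 [0.579 0.221 0.739] [ 0.2  -0.51  1.81  0.01  0.34 -1.59] 60.18691808480071 bore tilt 0.07354954944637429
[0.581 0.221 0.743] [-0.0054 -0.0011  0.0019] [ 0.0042 -0.0042  0.0012] 0.06995083988059042 0.033979642783274276
cap 122 [0.52208745 0.04873568 0.085     ]
[array([0.51466051, 0.04963653]), array([0.52337749, 0.10367465])]
jar [(array([201., 273.]), 0.7)]
jar [(array([213., 281.]), 0.81), (array([208., 257.]), 0.27)]
spacer []
spacer [(array([ 30., 122.]), 0.91)]
[0.5487267  0.21515146 0.74397999] [-161.91108399  179.66208793] [ 30.27882573 124.22485956] 0.0017425364575408794
```

```bash
python3 -c "
from plant import *
print(sign_off())"
```

```text
the job is handed in; nothing more can be done
None
```

The job is handed in, though the sign-off gave no verdict: the jar stands released on the pad (about 2 mm off centre by camera), the spacer's bore was slid over the gauge pin until it bottomed, and the spacer is held still, bore up, about 0.74 m above the table.

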